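# Turn the revolving stock tray to the cord spool and lock it

### The arm

A 7-joint arm with a two-finger parallel gripper is mounted at the origin on a cart in front of the work surface, level with it; the furniture and walls round the work are solid. World frame = base frame: x ahead of the robot, y to its left, z up, the work surface at z = 0. Lengths are in m, angles in rad, forces in N, time in s.
With the tool pointing down it reaches from about 0.4 to 0.85 m from the base axis. Payload 10.4 kg.
Tool frame: the origin (TCP) lies at the very end of the fingers, on their centre line; the grasp point (between the pads) lies r.tcp_to_grasp behind it (r.tcp_to_grasp is the distance from the TCP to the grasp point, in m); z points along the fingers, y is the line along which they close (so a half turn about z gives the same grasp; the last joint's range is limited). The gripper opens to 87 mm and grips with 3 to 60 N. Pads are 19 mm wide; open, the fingers measure 117 mm over their backs; the gripper's body (75 mm by 190 mm) begins 51 mm behind the grasp point.
Start: joints at [1.132, 0.332, -0.065, 1.46, 0.022, 1.35, -0.088], TCP at [0.252, -0.572, 0.223] pointing down, gripper open.
Joint ranges: [-2.6, 2.6], [-0.5, 2.12], [-1.47, 1.34], [0.16, 2.42], [-1.27, 4.41], [0.06, 2.06], [-2.6, 2.6]. Speed limits (rad/s): [2.22, 2.22, 2.79, 2.79, 3.14, 3.14, 3.14].

### API

Orientations are given as a unit quaternion [x, y, z, w].
In Python, from bench import monitor, cams, ticket, r gives the robot as it stands.
- The arm moves only by the shell command python3 -m crank 'ROWS' [OPENING] [FORCE]. ROWS is a JSON object whose one key "steps" holds a list of rows, each a list of 2 entries, a list of its own where there are three numbers: the shift along the world's x, y, z in units of 25 mm (1.0 is 25 mm), then the turn, a rotation vector about the world's x, y, z in units of 5 degrees (1.0 is 5 degrees). In form: {"steps": [[[x, y, z], [ax, ay, az]], ...]}. A call has 1 to 10 rows; each row shifts and turns the commanded pose from where the row before left it; what a row does not reach is not made up. A row lasts 1/12 s, in which the tool goes at most 41.7 mm and 7.16 degrees, less where a joint would pass 70% of its speed; a pose out of reach is approached as far as the arm can. A call is refused whole if a number of a shift passes 1 or a number of a turn 1, either way. A call with a gripper value outside its range is refused whole. OPENING is the finger opening in mm, from 0 to 87, set as the call begins (- or left out, the last holds). The fingers move at their own pace and stop on an object; FORCE is the grip in N (left out, the last holds). Time passes only in rows, so rows that do not move let the fingers close. It gives the time, the measured TCP pose, the force, the opening and the grip force at its end, in the units of the state.
- monitor.read_state(): the state, without advancing time (a new reading comes with each control period).
- cams.camera(name): name is "scene" or "side" or "wrist"; returns a dict with "pixels" (384x512x3 uint8, blue, green, red), "z_map" (384x512 float32, m along the optical axis (not along the pixel's ray), 0 where there is no reading), "vfov" (degrees; the focal length in pixels is half the picture's height over the tangent of half this angle, whatever the lens; pixels are square), "cx", "cy" (the principal point, pixels), "T" (4x4, takes a point from camera to world coordinates). Camera axes: x right, y up, looking along -z (the intrinsics and any distortion apply to the point x, -y, -z); pixel columns grow to the right and rows downward; lengths in m; the calibration is good to about 2 mm. A picture is of the moment at which its call begins.
- ticket.close_job(): hands the job in; it is judged then, once.
The state is a dict: "time": time; "joint_positions": joint angles; "joint_vel": joint speeds; "joint_torque": joint torques, N m; "ee_pos": TCP position; "eef_rot": TCP orientation; "ft_force": force on the tool from outside, world axes, zero at the start; "torque": the same for the moment, N m; "width": finger opening in m; "grip_force": force on a finger pad.
Only numpy, scipy, OpenCV 4.12 (cv2) and the standard library are available. Lean on these libraries where they do the work, as an engineer would, in place of code of your own. Each camera call takes 0.05 s, during which the arm holds its last target. There are 200 camera calls.

### The job

With the fingertips, push the revolving tray round by the finger studs on its rim until the bay with the cord spool is at the front, behind the index pin, then press the pin's knob down fully home into the rim notch so that the tray is locked. Do not touch, lift or upset anything that lies in the tray, and leave the other things on the bench where they are.

Things in the scene. Friction and masses are not known exactly. Their poses are not given: they have to be found in the camera images.
- stand: Fixed steel base, bolted down. Origin: on the tray's vertical axis at bench height; z up. FRONT is its own -x, where a post (14 x 30 mm, outer face 179 mm from the axis, top 64 mm up) and an arm reaching inward over the rim carry the index pin. Post and arm reach only 15 mm to either side of the front line; the rest of the rim is free all round.
- tray: Aluminium tray, turns about the stand's axis either way with light friction (1.7 N at a stud); stops at once when not pushed. Origin: on the axis at bench height, z up. Six 60-degree bays; the middle of one lies along its own -x, the others every 60 degrees, each with a 14 mm wide index notch in the rim flange..
- stud (a point): Top centre of one of the six finger studs, 48 mm above the bench; turns with the tray. The studs are upright round steel pegs, 16 mm diameter, 152 mm from the axis, one at the outer end of each divider, so every 60 degrees, midway between bays (this one 30 degrees counter-clockwise, seen from above, from the tray's own -x).
- front_mark (a point): Fixed point at the height of the tray floor (28 mm above the bench, as is the flange, which reaches to radius 140 mm; the bays' lip, radius 122 mm, is 40 mm high, the dividers 49, the hub 56) on the front line, 80 mm from the axis: where the middle of the front bay lies when its notch is under the pin.
- pin (a joint): Index pin travel, m: 0 raised (start), 0.018 home. 10 mm thick, round nose, 130 mm from the axis on the front line, black 28 mm knob. Slides down stiffly (3 N) and stays where left. Enters a notch within about 7 mm (3 degrees) of it, centring the tray as it is pressed (up to 12 N); elsewhere it lands on the flange after 7 mm. Home, the tray has about 1 degree of play either way.
- pin_top (a point): Centre of the top of the pin's knob, 96 mm above the bench when raised, 78 mm when home; the arm below it is 64 mm high.
- line_spool: The wanted stock: white spool of cord, 53 mm diameter, 50 mm tall, standing loose in the middle of one bay, about 80 mm from the tray's axis. Origin: centre of its underside.
- pipe_cap: White plastic pipe cap, 68 mm diameter, 38 mm tall, loose in another bay. Origin: centre of its underside.
- strap_roll: Grey ring of perforated pipe strap, 69 mm diameter, 19 mm tall, loose in another bay. Origin: centre of its underside.
- red_carton: Small carton, 46 x 53 x 56 mm tall, loose in another bay. Origin: centre of its underside.
- plug_box_a: Spark plug carton, 26 x 27 x 34 mm tall, loose in another bay. Origin: centre of its underside.
- plug_box_b: Spark plug carton lying down, 26 x 35 x 26 mm tall, loose in another bay. Origin: centre of its underside.
- screwdriver_2: Screwdriver, 202 mm long, lying on the bench left of the tray, behind the vice; bystander.
- pack_1: Clear pack of fasteners, 60 x 73 x 26 mm tall, on the bench left of the tray; bystander.
- pack_2: Clear pack of fasteners, 55 x 73 x 26 mm tall, on the bench in front of the tray; bystander.
- tape_measure: Tape measure, 32 x 79 x 62 mm tall, on the bench left of the tray; bystander.

How it is judged:
On the way:
1. the spool's bay is brought to the front while the pin is still raised (horizontal distance between line_spool and front_mark below 0.025 m and value of joint pin below 0.01 m), for 0.2 s.
At the end, for the whole second after the job is handed in: The spool stands upright within 25 mm of the front mark, the index pin is pressed home in the notch (at least 15.5 of its 18 mm) and the tray is at rest (horizontal distance between line_spool and front_mark below 0.025 m and value of joint pin above 0.0155 m and angular speed of tray below 0.05 rad/s and angle between line_spool's own z axis and vertical below 0.15 rad); the robot touches nothing.
It fails at once if the robot touched something that lies in the tray (contact force between any of the fingers, the arm and red_carton above 1 N or contact force between any of the fingers, the arm and line_spool above 1 N or contact force between any of the fingers, the arm and pipe_cap above 1 N or contact force between any of the fingers, the arm and strap_roll above 1 N or contact force between any of the fingers, the arm and plug_box_a above 1 N or contact force between any of the fingers, the arm and plug_box_b above 1 N).
It fails at once if something in the tray was lifted or pushed out of it (z of any of red_carton, line_spool, pipe_cap, strap_roll, plug_box_a, plug_box_b in the frame of tray above 0.048 m or horizontal distance between any of red_carton, line_spool, pipe_cap, strap_roll, plug_box_a, plug_box_b and tray above 0.115 m).
It fails at once if something in the tray was tipped over (angle between any of red_carton, line_spool, pipe_cap, strap_roll, plug_box_a, plug_box_b's own z axis and vertical above 0.5 rad).
It fails at once if a thing on the bench beside the tray was moved (distance of any of screwdriver_2, pack_1, pack_2, tape_measure from where it was at the start of the episode above 0.02 m).
It also fails if it takes over 64 s, if anything falls off the work surface, if the arm or the gripper's body presses on something with over 40 N, if the wrist force passes 120 N, or if a joint passes its speed limit or range.

## Working session

There is one attempt and no reset: what is moved stays moved. The work goes in short steps, Python scripts to look and compute and a shell command to move; the robot and the scene stay as the last step left them, time stands still between calls to the robot, and variables do not carry over. Pictures are saved under pics/ and viewed, at most 10 in all, crops included, and the job is handed in when it is done.

```bash
ls; mkdir -p pics; cat > h.py <<'E'
import numpy as np, cv2, sys
from bench import monitor, cams, ticket, r
def cam(n):
    c=cams.camera(n); c['f']=192/np.tan(np.radians(c['vfov'])/2); return c
def pt(c,u,v,d=None,z=None):
    ray=np.array([(u-c['cx'])/c['f'],-(v-c['cy'])/c['f'],-1.0])
    R,t=c['T'][:3,:3],c['T'][:3,3]; w=R@ray
    if z is not None: d=(z-t[2])/w[2]
    return t+w*d
def cloud(c):
    v,u=np.mgrid[:384,:512]; d=c['z_map']
    P=np.stack([(u-c['cx'])/c['f']*d,-(v-c['cy'])/c['f']*d,-d],-1)
    return P@c['T'][:3,:3].T+c['T'][:3,3]
E
python3 - <<'E'
from h import *
for n in ("scene","side"):
    c=cam(n); cv2.imwrite(f"pics/{n}0.png",c['pixels']); print(n,c['f'],c['T'].round(3).tolist(),{k:v for k,v in c.items() if k not in('pixels','z_map','T')})
print(monitor.read_state())
E
```

```text
pics
scene 472.6911657367449 [[-0.546, 0.652, -0.526, -0.135], [-0.838, -0.413, 0.358, 0.261], [0.016, 0.636, 0.771, 1.07], [0.0, 0.0, 0.0, 1.0]] {'vfov': 44.21249051071561, 'cx': 251.81296260562291, 'cy': 189.62172173450878, 'f': np.float64(472.6911657367449)}
side 367.42323030364815 [[0.967, 0.174, -0.188, 0.355], [-0.256, 0.655, -0.711, -0.86], [-0.001, 0.735, 0.678, 0.697], [0.0, 0.0, 0.0, 1.0]] {'vfov': 55.1793688298098, 'cx': 259.1673177569322, 'cy': 190.34249026401022, 'f': np.float64(367.42323030364815)}
{'time': 0.1, 'joint_positions': array([ 1.13236025,  0.33279655, -0.06469417,  1.46080628,  0.02159089,
        1.34988602, -0.0885202 ]), 'joint_vel': array([-1.51839197e-03,  1.42177466e-05, -1.15485228e-03, -1.57252280e-03,
        1.82317982e-04,  7.20965865e-04, -1.97218830e-03]), 'joint_torque': array([ 1.70398471e-03, -6.24544859e+01,  2.49028491e-02, -3.90720928e+01,
       -6.14040834e-02,  3.64618725e-02,  5.25982637e-05]), 'ee_pos': array([ 0.252341  , -0.57144587,  0.22186542]), 'eef_rot': array([ 9.78463611e-01,  2.06418509e-01, -1.45977573e-04, -5.82648691e-04]), 'ft_force': array([ 1.08440391,  0.80379376, -0.80138477]), 'torque': array([ 0.05274737,  0.00377892, -0.04598871]), 'grip_force': 0.0, 'width': 0.08680846643234456}
```

View pics/scene0.png

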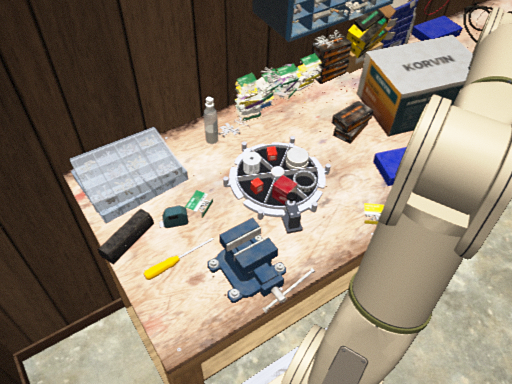

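View pics/side0.png

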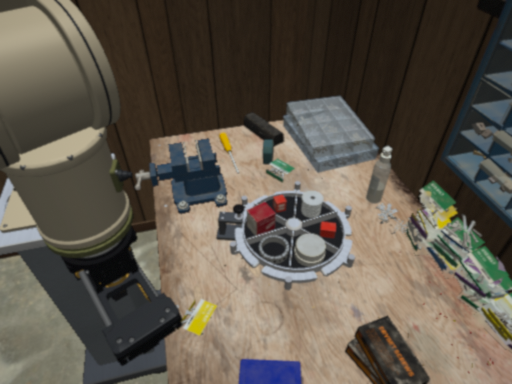

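The scene view shows the tray with its hub at (278,172), the spool at about (250,160), the pin post and knob at about (292,212) and the carton at (285,187). In the side view the hub is at (294,226), the spool at (312,203) and the knob at (238,212). Next I measure these.

```bash
cat > m.py <<'E'
from h import *
def fitc(P):
    A=np.c_[2*P[:,:2],np.ones(len(P))]; s=np.linalg.lstsq(A,(P[:,:2]**2).sum(1),rcond=None)[0]
    return s[:2],np.sqrt(s[2]+s[:2]@s[:2])
E
python3 - <<'E'
from m import *
for n,hub,sp,kn in (("scene",(278,172),(250,155),(293,203)),("side",(294,226),(312,197),(238,210))):
    c=cam(n); W=cloud(c); 
    print(n,'hub',pt(c,*hub,z=.056).round(3),W[hub[1],hub[0]].round(3),'spool',W[sp[1],sp[0]].round(3),pt(c,*sp,z=.078).round(3),'knob',W[kn[1],kn[0]].round(3))
    h=pt(c,*hub,z=.056)
    d=np.hypot(W[...,0]-h[0],W[...,1]-h[1])
    hsv=cv2.cvtColor(c['pixels'],cv2.COLOR_BGR2HSV)
    def blobs(m,name,zz):
        k,l,s,ce=cv2.connectedComponentsWithStats(m.astype(np.uint8))
        for i in range(1,k):
            if s[i,4]>=8: 
                Q=W[l==i]; p=pt(c,*ce[i],z=zz)
                print(name,s[i,4],ce[i].round(0),'ray',p.round(3),'cloud',np.median(Q,0).round(3))
    blobs((d<.115)&(W[...,2]>.072)&(W[...,2]<.09),'z78',.078)
    blobs((d>.1)&(d<.2)&(W[...,2]>.085)&(W[...,2]<.11),'knob',.096)
    blobs((d>.142)&(d<.168)&(W[...,2]>.04)&(W[...,2]<.056),'stud',.048)
    blobs((d<.04)&(W[...,2]>.051)&(W[...,2]<.065),'hub',.056)
    cv2.imwrite(f"pics/{n}_c.png",cv2.resize(c['pixels'][130:300,200:370],None,fx=3.5,fy=3.5,interpolation=2))
E
```

```text
scene hub [ 0.572 -0.309  0.056] [ 0.571 -0.308  0.058] spool [ 0.655 -0.267  0.077] [ 0.654 -0.266  0.078] knob [ 0.451 -0.272  0.068]
z78 186 [251. 158.] ray [ 0.643 -0.262  0.078] cloud [ 0.645 -0.263  0.076]
z78 294 [284. 185.] ray [ 0.51  -0.284  0.078] cloud [ 0.508 -0.281  0.083]
knob 77 [291. 196.] ray [ 0.456 -0.266  0.096] cloud [ 0.457 -0.267  0.095]
stud 22 [292. 138.] ray [ 0.671 -0.431  0.048] cloud [ 0.671 -0.432  0.047]
stud 20 [243. 143.] ray [ 0.73  -0.292  0.048] cloud [ 0.73  -0.292  0.047]
stud 22 [327. 166.] ray [ 0.52  -0.45   0.048] cloud [ 0.522 -0.451  0.046]
stud 25 [225. 179.] ray [ 0.638 -0.17   0.048] cloud [ 0.639 -0.171  0.046]
stud 19 [315. 205.] ray [ 0.426 -0.329  0.048] cloud [ 0.427 -0.331  0.047]
stud 19 [260. 212.] ray [ 0.486 -0.188  0.048] cloud [ 0.487 -0.189  0.046]
stud 8 [290. 220.] ray [ 0.422 -0.242  0.048] cloud [ 0.423 -0.242  0.045]
stud 11 [295. 219.] ray [ 0.416 -0.254  0.048] cloud [ 0.416 -0.251  0.05 ]
hub 93 [277. 170.] ray [ 0.579 -0.311  0.056] cloud [ 0.579 -0.311  0.055]
side hub [ 0.579 -0.328  0.056] [ 0.581 -0.323  0.05 ]
[... 289 characters left out ...]
.46  -0.276  0.093]
stud 24 [298. 184.] ray [ 0.639 -0.182  0.048] cloud [ 0.641 -0.179  0.046]
stud 28 [244. 198.] ray [ 0.49  -0.199  0.048] cloud [ 0.491 -0.197  0.045]
stud 32 [348. 208.] ray [ 0.73  -0.301  0.048] cloud [ 0.732 -0.299  0.045]
stud 8 [224. 224.] ray [ 0.422 -0.273  0.048] cloud [ 0.422 -0.273  0.046]
stud 36 [233. 244.] ray [ 0.431 -0.338  0.048] cloud [ 0.431 -0.337  0.046]
stud 29 [352. 258.] ray [ 0.674 -0.441  0.048] cloud [ 0.675 -0.439  0.046]
stud 17 [288. 282.] ray [ 0.521 -0.463  0.048] cloud [ 0.521 -0.461  0.045]
hub 125 [294. 223.] ray [ 0.581 -0.319  0.056] cloud [ 0.582 -0.318  0.054]
hub 9 [303. 235.] ray [ 0.59  -0.359  0.056] cloud [ 0.587 -0.365  0.063]
```

View pics/side_c.png

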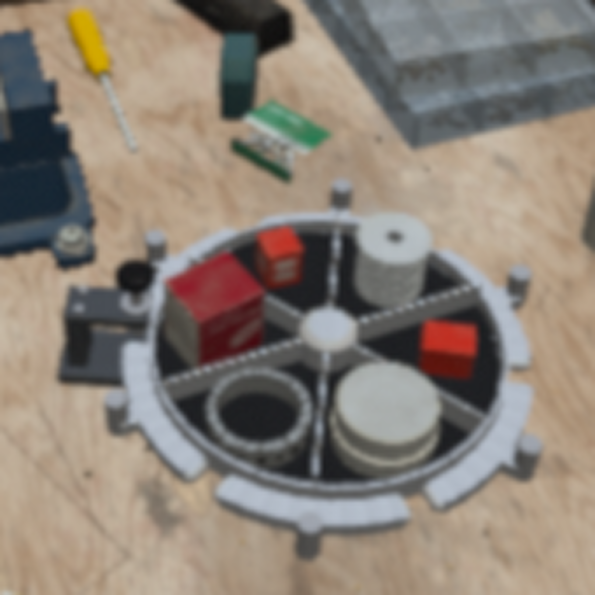

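The side crop shows the spool at the rear of the tray, about two bays from the pin, and the carton bay at the front. The two cameras differ by about 10 mm in y, so I'll move over the tray and check with the wrist camera.

```bash
python3 -m crank '{"steps":[[[0.8,0.6,0.2],[0,0,0]],[[0.8,0.6,0.2],[0,0,0]],[[0.8,0.6,0.2],[0,0,0]],[[0.8,0.6,0.2],[0,0,0]],[[0.8,0.6,0.2],[0,0,0]],[[0.8,0.6,0.2],[0,0,0]],[[0.8,0.6,0.2],[0,0,0]],[[0.8,0.6,0],[0,0,0]],[[0.8,0.6,0],[0,0,0]],[[0.8,0.6,0],[0,0,0]]]}' 0 20
python3 -m crank '{"steps":[[[0.8,0.6,0],[0,0,0]],[[0.8,0.6,0],[0,0,0]],[[0.8,0.6,0],[0,0,0]],[[0.5,0.5,0],[0,0,0]],[[0,0,0],[0,0,0]],[[0,0,0],[0,0,0]],[[0,0,0],[0,0,0]]]}'
python3 - <<'E'
from m import *
print(r.tcp_to_grasp, monitor.read_state()['ee_pos'],monitor.read_state()['joint_positions'].round(2))
c=cam('wrist'); W=cloud(c); cv2.imwrite('pics/w1.png',c['pixels']); print(c['T'].round(3).tolist())
hs=cv2.cvtColor(c['pixels'],cv2.COLOR_BGR2HSV)
c2=cam('scene'); V=cloud(c2)
m=np.zeros((384,512),bool); m[210:300,200:290]=1; m&=V[...,2]>.03
for lo in (.03,.06,.08,.1,.12):
    Q=V[m&(V[...,2]>lo)]
    if len(Q): print('vice >',lo,len(Q),Q.min(0).round(3),Q.max(0).round(3))
E
```

```text
time: 1.03
ee_pos: [0.4533, -0.4209, 0.2575]
eef_rot: [0.978, 0.206, -0.0, 0.0]
ft_force: [-0.5, -0.1, -0.3]
width: 0.0282
grip_force: 0.0
time: 1.62
ee_pos: [0.5242, -0.3651, 0.2574]
eef_rot: [0.979, 0.206, -0.0, 0.0]
ft_force: [-0.4, 0.2, 0.9]
width: 0.0007
grip_force: 0.0
0.0187 [ 0.52423705 -0.36513671  0.25740049] [ 0.71  0.36 -0.23  1.36  0.08  1.43 -0.68]
[[0.403, 0.873, 0.275, 0.599], [-0.915, 0.385, 0.121, -0.332], [-0.0, -0.3, 0.954, 0.419], [0.0, 0.0, 0.0, 1.0]]
vice > 0.03 2949 [-0.135 -0.251  0.03 ] [0.496 0.261 1.07 ]
vice > 0.06 2750 [-0.135 -0.251  0.06 ] [0.443 0.261 1.07 ]
vice > 0.08 2616 [-0.135 -0.129  0.08 ] [0.434 0.261 1.07 ]
vice > 0.1 1791 [-0.135 -0.129  0.1  ] [0.434 0.261 1.07 ]
vice > 0.12 1466 [-0.135 -0.128  0.12 ] [0.434 0.261 1.07 ]
```

View pics/w1.png

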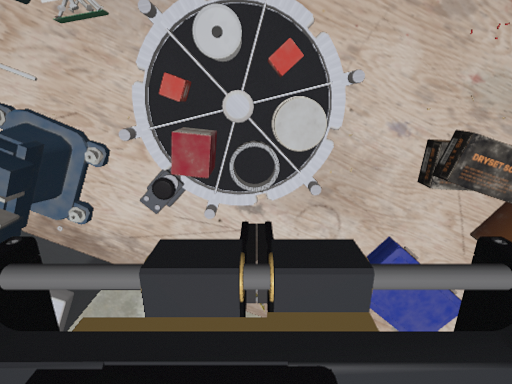

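The wrist view shows the hub at (237,106), the knob at (164,187), the spool top at (217,32), studs at (148,8), (127,134), (210,211), (314,188) and (357,77), and the fingertips at (257,230).

```bash
python3 - <<'E'
from m import *
c=cam('wrist'); W=cloud(c); f=c['z_map']
h=pt(c,237,106,z=.056); print('hub',h.round(3),W[106,237].round(3)); print('knob',pt(c,164,187,z=.096).round(3),W[187,164].round(3)); print('spool',pt(c,217,31,z=.078).round(3))
d=np.hypot(W[...,0]-h[0],W[...,1]-h[1]); S=[]
m=(d>.142)&(d<.165)&(W[...,2]>.041)&(W[...,2]<.053)
k,l,s,ce=cv2.connectedComponentsWithStats(m.astype(np.uint8))
for i in range(1,k):
    if s[i,4]>=20: p=pt(c,*ce[i],z=.048); S.append(p); print(s[i,4],ce[i].round(),p.round(4),np.median(W[l==i],0).round(3))
S=np.array(S); print('fit circle of stud candidates',fitc(S))
for n in('scene','side'):
    c2=cam(n);V=cloud(c2); V[c2['z_map']==0]=-9
    m=(V[...,0]>.15)&(V[...,0]<.55)&(V[...,1]>-.24)&(V[...,1]<.12)&(np.hypot(V[...,0]-.58,V[...,1]+.315)>.19)&(V[...,2]<.2)
    for lo in (.03,.06,.09,.11,.13):
        Q=V[m&(V[...,2]>lo)]
        if len(Q)>5: print(n,lo,len(Q),Q.min(0).round(3),Q.max(0).round(3))
    if n=='side': 
        tip=monitor.read_state()['ee_pos']; pc=c2['T'][:3,:3].T@(tip-c2['T'][:3,3]); 
    tip=monitor.read_state()['ee_pos']; pc=c2['T'][:3,:3].T@(tip-c2['T'][:3,3]); u,v=c2['cx']+c2['f']*pc[0]/-pc[2],c2['cy']-c2['f']*pc[1]/-pc[2]; print(n,'tip px',u,v)
    u,v=int(u),int(v); a=c2['pixels'][max(0,v-60):v+60,max(0,u-60):u+60].copy(); cv2.drawMarker(a,(60,60),(0,255,0),0,9); cv2.imwrite(f'pics/tip_{n}.png',cv2.resize(a,(400,400)))
a,b=cv2.imread('pics/tip_scene.png'),cv2.imread('pics/tip_side.png'); cv2.imwrite('pics/tips.png',np.hstack([a,b]))
E
```

```text
hub [ 0.582 -0.314  0.056] [ 0.582 -0.314  0.055]
knob [ 0.464 -0.272  0.096] [ 0.464 -0.272  0.095]
spool [ 0.646 -0.266  0.078]
175 [145.   6.] [ 0.6405 -0.1756  0.048 ] [ 0.641 -0.176  0.047]
152 [357.  75.] [ 0.6739 -0.4333  0.048 ] [ 0.674 -0.434  0.047]
134 [125. 134.] [ 0.4921 -0.1943  0.048 ] [ 0.492 -0.194  0.047]
109 [315. 188.] [ 0.5251 -0.4521  0.048 ] [ 0.525 -0.453  0.047]
100 [209. 212.] [ 0.4344 -0.3325  0.048 ] [ 0.434 -0.332  0.047]
fit circle of stud candidates (array([ 0.58301821, -0.31386078]), np.float64(0.14992047074522044))
scene 0.03 3038 [ 0.23  -0.169  0.03 ] [0.497 0.115 0.141]
scene 0.06 2895 [ 0.23  -0.169  0.061] [ 0.435 -0.03   0.141]
scene 0.09 2449 [ 0.236 -0.169  0.09 ] [ 0.435 -0.03   0.141]
scene 0.11 1677 [ 0.236 -0.169  0.11 ] [ 0.435 -0.03   0.141]
scene 0.13 1200 [ 0.322 -0.128  0.13 ] [ 0.434 -0.03   0.141]
scene tip px 311.7444602166036 122.26642202015879
side 0.03 2483 [ 0.233 -0.174  0.03 ] [ 0.447 -0.032  0.135]
side 0.06 2151 [ 0.233 -0.174  0.06 ] [ 0.447 -0.032  0.135]
side 0.09 1520 [ 0.237 -0.174  0.09 ] [ 0.446 -0.032  0.135]
side 0.11 951 [ 0.237 -0.174  0.11 ] [ 0.433 -0.032  0.135]
side 0.13 677 [ 0.326 -0.132  0.13 ] [ 0.433 -0.032  0.135]
side tip px 279.37832943044594 173.37391687023955
```

View pics/tips.png

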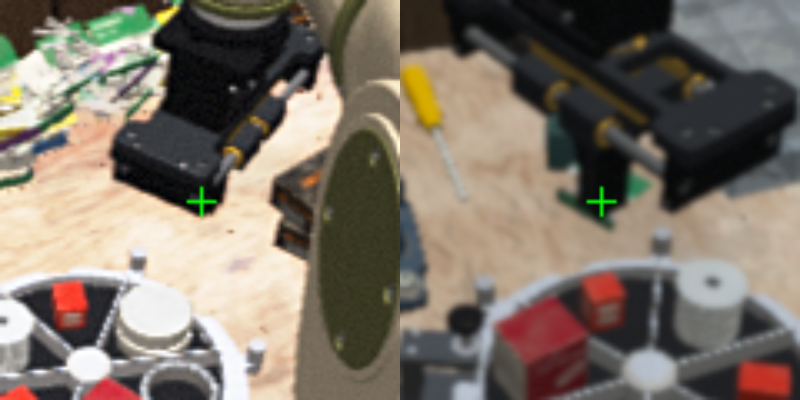

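Position fixes agree with the sizes given: centre (0.582, -0.314), studs on r≈0.15 at 7.1°+60k, pin at 160.5°, spool bay at 37°. So the tray needs +123.5°. I'll push the stud at 307° on the far side, well away from the vice.

```bash
python3 -m crank '{"steps":[[[0.49,-0.35,0],[0,0,-1]],[[0.49,-0.35,0],[0,0,-1]],[[0.49,-0.35,0],[0,0,-1]],[[0.49,-0.35,0],[0,0,-1]],[[0.49,-0.35,0],[0,0,-1]],[[0.49,-0.35,0],[0,0,-1]],[[0.49,-0.35,0],[0,0,-1]],[[0.49,-0.35,0],[0,0,-1]],[[0.49,-0.35,0],[0,0,-1]],[[0.49,-0.35,0],[0,0,-1]]]}'
python3 -m crank '{"steps":[[[0,0,-0.75],[0,0,-1]],[[0,0,-0.75],[0,0,-1]],[[0,0,-0.75],[0,0,-1]],[[0,0,-0.75],[0,0,-1]],[[0,0,-0.75],[0,0,-1]],[[0,0,-0.75],[0,0,-1]],[[0,0,-0.75],[0,0,-1]],[[0,0,-0.75],[0,0,-0.8]],[[0,0,0],[0,0,0]],[[0,0,0],[0,0,0]]]}'
python3 - <<'E'
from m import *
C=np.array([.582,-.314]); p=monitor.read_state(); e=p['ee_pos']; print(p['joint_positions'].round(2),np.degrees(np.arctan2(*(e[:2]-C)[::-1]))%360,np.hypot(*(e[:2]-C)),e)
c=cam('wrist'); cv2.imwrite('pics/w2.png',c['pixels'])
E
```

```text
time: 2.7
ee_pos: [0.6477, -0.4525, 0.2576]
eef_rot: [0.973, -0.229, -0.0, 0.0]
ft_force: [0.2, -0.4, 0.3]
width: 0.0009
grip_force: 0.0
time: 3.53
ee_pos: [0.6467, -0.4517, 0.1067]
eef_rot: [0.843, -0.538, -0.001, 0.0]
ft_force: [-0.2, -0.2, 0.7]
width: 0.0006
grip_force: 0.0
[ 0.53  0.77  0.04  1.05 -0.03  1.32 -2.14] 295.16512419637405 0.15215073805423976 [ 0.64669882 -0.45170951  0.10670285]
```

View pics/w2.png

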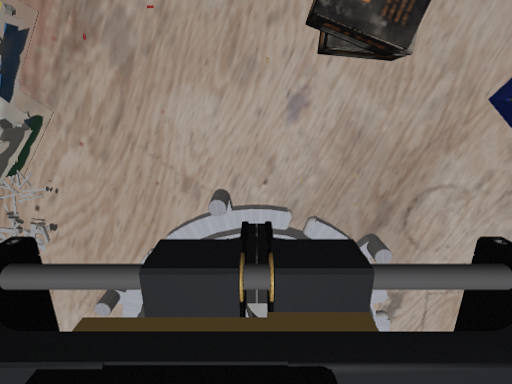

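The wrist view shows the 307° stud at (220,200), left of the fingers at (257,235), with the gap free. I work out the arc increments.

```bash
python3 - <<'E'
import numpy as np
t=np.radians(np.arange(295,420,4)); P=.152/.025*np.c_[np.cos(t),np.sin(t)]
for a,d in zip(np.arange(295,420,4),np.diff(P,axis=0).round(2)): print(a,d)
E
python3 -m crank '{"steps":[[[0,0,-0.6],[0,0,0]],[[0,0,-0.6],[0,0,0]],[[0,0,-0.6],[0,0,0]],[[0,0,-0.6],[0,0,0]],[[0,0,-0.5],[0,0,0]],[[0,0,0],[0,0,0]],[[0,0,0],[0,0,0]]]}'
```

```text
295 [0.38 0.19]
299 [0.36 0.22]
303 [0.35 0.24]
307 [0.33 0.27]
311 [0.31 0.29]
315 [0.29 0.31]
319 [0.27 0.33]
323 [0.24 0.35]
327 [0.22 0.36]
331 [0.19 0.38]
335 [0.17 0.39]
339 [0.14 0.4 ]
343 [0.11 0.41]
347 [0.08 0.42]
351 [0.05 0.42]
355 [0.02 0.42]
359 [-0.01  0.42]
363 [-0.04  0.42]
367 [-0.07  0.42]
371 [-0.1   0.41]
375 [-0.12  0.41]
379 [-0.15  0.4 ]
383 [-0.18  0.38]
387 [-0.21  0.37]
391 [-0.23  0.36]
395 [-0.26  0.34]
399 [-0.28  0.32]
403 [-0.3  0.3]
407 [-0.32  0.28]
411 [-0.34  0.26]
415 [-0.36  0.23]
time: 4.17
ee_pos: [0.647, -0.4514, 0.0338]
eef_rot: [0.843, -0.538, -0.001, 0.0]
ft_force: [-0.0, -0.1, 0.3]
width: 0.0007
grip_force: 0.0
```

Push 4° per row (0.8 turn units), 40° first.

```bash
python3 -m crank '{"steps":[[[0.38,0.19,0],[0,0,0.8]],[[0.36,0.22,0],[0,0,0.8]],[[0.35,0.24,0],[0,0,0.8]],[[0.33,0.27,0],[0,0,0.8]],[[0.31,0.29,0],[0,0,0.8]],[[0.29,0.31,0],[0,0,0.8]],[[0.27,0.33,0],[0,0,0.8]],[[0.24,0.35,0],[0,0,0.8]],[[0.22,0.36,0],[0,0,0.8]],[[0.19,0.38,0],[0,0,0.8]]]}'
cat > ang.py <<'E'
from m import *
C=np.array([.582,-.314])
def polar(p): return (np.degrees(np.arctan2(p[1]-C[1],p[0]-C[0]))%360).round(1),np.hypot(*(p[:2]-C)).round(3)
s=monitor.read_state(); print('tcp',polar(s['ee_pos']),s['ee_pos'].round(3),s['ft_force'].round(1),'j',s['joint_positions'].round(2))
for n in ('scene','side','wrist'):
    c=cam(n); W=cloud(c); W[c['z_map']==0]=-9
    off={'scene':(.0035,-.004),'side':(.001,.0067),'wrist':(0,0)}[n]
    m=(np.abs(np.hypot(W[...,0]+off[0]-C[0],W[...,1]+off[1]-C[1])-.152)<.012)&(abs(W[...,2]-.046)<.006)
    k,l,st,ce=cv2.connectedComponentsWithStats(m.astype(np.uint8)); o=[]
    for i in range(1,k):
        if st[i,4]>=(12 if n!='wrist' else 50):
            p=pt(c,*ce[i],z=.048); p[:2]+=off; o.append((*map(float,polar(p)),int(st[i,4])))
    print(n,sorted(o))
    m=(np.hypot(W[...,0]-C[0],W[...,1]-C[1])<.115)&(abs(W[...,2]-.077)<.005)
    k,l,st,ce=cv2.connectedComponentsWithStats(m.astype(np.uint8))
    for i in range(1,k):
        if st[i,4]>60: p=pt(c,*ce[i],z=.078); p[:2]+=off; print('  top78',polar(p),st[i,4])
E
python3 ang.py
```

```text
time: 5.0
ee_pos: [0.7216, -0.3794, 0.0366]
eef_rot: [0.976, -0.217, 0.001, 0.001]
ft_force: [-0.2, -2.9, -0.7]
width: 0.0005
grip_force: 1.0
tcp (np.float64(334.9), np.float64(0.154)) [ 0.722 -0.379  0.037] [-0.2 -2.9 -0.7] j [ 0.48  0.89 -0.1   1.    0.08  1.26 -1.62]
scene [(41.1, 0.151, 23), (100.6, 0.15, 26), (338.5, 0.15, 38)]
  top78 (np.float64(70.2), np.float64(0.08)) 193
side [(43.1, 0.151, 27), (102.4, 0.152, 26), (164.0, 0.151, 20), (222.6, 0.15, 45), (283.1, 0.149, 49)]
  top78 (np.float64(73.3), np.float64(0.081)) 233
  top78 (np.float64(195.4), np.float64(0.078)) 221
wrist [(285.9, 0.152, 486), (335.9, 0.164, 160), (342.3, 0.161, 96)]
```

Pushing works (tray turned 35°, 3 N). Continue to finger angle ≈55°.

```bash
python3 -m crank '{"steps":[[[0.16,0.39,-0.05],[0,0,0.8]],[[0.13,0.4,-0.05],[0,0,0.8]],[[0.1,0.41,0],[0,0,0.8]],[[0.07,0.42,0],[0,0,0.8]],[[0.05,0.42,0],[0,0,0.8]],[[0.02,0.42,0],[0,0,0.8]],[[-0.01,0.42,0],[0,0,0.8]],[[-0.04,0.42,0],[0,0,0.8]],[[-0.07,0.42,0],[0,0,0.8]],[[-0.1,0.41,0],[0,0,0.8]]]}'
python3 -m crank '{"steps":[[[-0.12,0.41,0],[0,0,0.8]],[[-0.15,0.4,0],[0,0,0.8]],[[-0.18,0.38,0],[0,0,0.8]],[[-0.21,0.37,0],[0,0,0.8]],[[-0.23,0.36,0],[0,0,0.8]],[[-0.26,0.34,0],[0,0,0.8]],[[-0.28,0.32,0],[0,0,0.8]],[[-0.3,0.3,0],[0,0,0.8]],[[0,0,0],[0,0,0]],[[0,0,0],[0,0,0]]]}'
python3 ang.py
```

```text
time: 5.98
ee_pos: [0.7289, -0.2765, 0.0335]
eef_rot: [0.992, 0.129, 0.001, 0.001]
ft_force: [1.3, -1.5, -1.0]
width: 0.0005
grip_force: 1.0
time: 6.82
ee_pos: [0.6855, -0.2041, 0.0333]
eef_rot: [0.919, 0.395, 0.0, 0.0]
ft_force: [0.7, 0.2, -0.5]
width: 0.0002
grip_force: 0.0
tcp (np.float64(46.7), np.float64(0.151)) [ 0.685 -0.204  0.033] [ 0.7  0.2 -0.5] j [ 0.47  0.7  -0.37  1.36  0.26  1.13 -0.69]
scene [(115.2, 0.151, 30), (173.8, 0.149, 12), (354.9, 0.152, 22)]
  top78 (np.float64(145.3), np.float64(0.079)) 212
side [(51.0, 0.148, 55), (114.7, 0.152, 26), (174.8, 0.151, 38), (234.8, 0.15, 44), (295.4, 0.15, 45), (355.6, 0.151, 32)]
  top78 (np.float64(144.4), np.float64(0.08)) 265
  top78 (np.float64(266.0), np.float64(0.078)) 262
wrist [(46.8, 0.162, 299), (54.3, 0.161, 139), (357.8, 0.153, 532)]
```

```bash
python3 -m crank '{"steps":[[[-0.28,0.25,0],[0,0,0.7]],[[-0.29,0.23,0],[0,0,0.7]],[[-0.31,0.21,0],[0,0,0.7]],[[-0.32,0.19,0],[0,0,0.7]],[[0,0,0],[0,0,0]],[[0,0,0],[0,0,0]]]}'
python3 ang.py
python3 - <<'E'
from h import *
for n in('scene','side'):
    c=cam(n); cv2.imwrite(f'pics/{n}3.png',c['pixels'])
a,b=[cv2.resize(cv2.imread(f'pics/{n}3.png')[y:y+80,x:x+80],(400,400),interpolation=2) for n,x,y in(('scene',250,165),('side',200,180))]
cv2.imwrite('pics/n3.png',np.hstack([a,b]))
E
```

```text
time: 7.47
ee_pos: [0.6556, -0.1815, 0.0326]
eef_rot: [0.863, 0.505, 0.0, 0.0]
ft_force: [0.5, -1.1, -0.2]
width: 0.0006
grip_force: 0.0
tcp (np.float64(60.9), np.float64(0.152)) [ 0.656 -0.181  0.033] [ 0.5 -1.1 -0.2] j [ 0.51  0.64 -0.43  1.47  0.29  1.09 -0.49]
scene [(8.9, 0.153, 22), (128.9, 0.15, 27), (309.2, 0.15, 22)]
  top78 (np.float64(159.4), np.float64(0.078)) 213
side [(9.3, 0.151, 29), (61.1, 0.145, 24), (69.1, 0.152, 26), (128.6, 0.151, 28), (188.7, 0.15, 41), (248.9, 0.149, 48), (309.5, 0.15, 42)]
  top78 (np.float64(157.8), np.float64(0.08)) 279
  top78 (np.float64(280.0), np.float64(0.078)) 254
wrist [(12.0, 0.153, 490), (61.0, 0.163, 305), (68.1, 0.162, 103)]
```

View pics/n3.png

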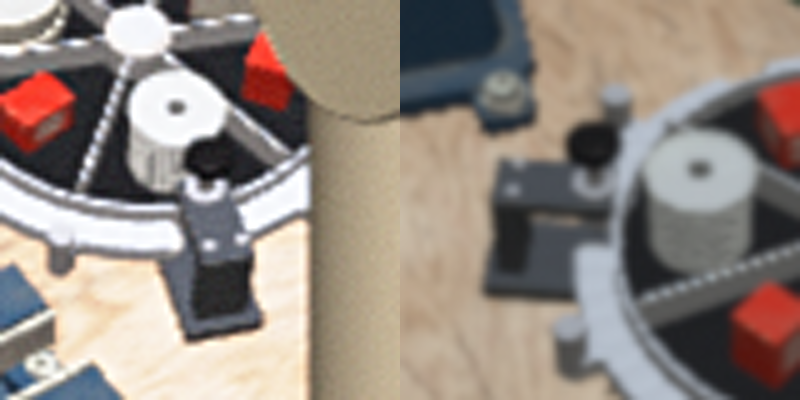

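The zoomed views show the spool bay almost at the front, with the knob at (290,197) in scene and (238,209) in side. The bay centre is at about 159.1° against the pin at 160.5°, so I nudge 1.5° more, back off, rise and look with the wrist camera.

```bash
python3 -m crank '{"steps":[[[-0.08,0.04,0],[0,0,0.15]],[[-0.07,0.04,0],[0,0,0.15]],[[0,0,0],[0,0,0]],[[0,0,0],[0,0,0]],[[0.2,-0.1,0],[0,0,0]],[[0.2,-0.1,0],[0,0,0]],[[0,0,0.7],[0,0,0]],[[0,0,0.8],[0,0,0]],[[0,0,0.8],[0,0,0]],[[0,0,0.8],[0,0,0]]]}'
python3 -m crank '{"steps":[[[0,0,0.8],[0,0,0]],[[0,0,0.8],[0,0,0]],[[-0.8,-0.8,0.8],[0,0,0.55]],[[-0.8,-0.8,0.8],[0,0,0.55]],[[-0.8,-0.8,0.4],[0,0,0.55]],[[-0.8,-0.8,0],[0,0,0.55]],[[-0.8,-0.8,0],[0,0,0.55]],[[-0.8,-0.8,0],[0,0,0.55]],[[-0.8,-0.8,0],[0,0,0.55]],[[-0.8,-0.8,0],[0,0,0.55]]]}'
python3 -m crank '{"steps":[[[-0.8,-0.8,0],[0,0,0.55]],[[-0.8,-0.8,0],[0,0,0.55]],[[0,0,0],[0,0,0]],[[0,0,0],[0,0,0]],[[0,0,0],[0,0,0]]]}'
python3 ang.py
python3 - <<'E'
from h import *
c=cam('wrist'); cv2.imwrite('pics/w4.png',c['pixels'])
E
```

```text
time: 8.55
ee_pos: [0.6621, -0.1843, 0.1109]
eef_rot: [0.856, 0.517, 0.0, -0.0]
ft_force: [0.2, -0.2, -0.2]
width: 0.0001
grip_force: 0.0
time: 9.38
ee_pos: [0.501, -0.3453, 0.2004]
eef_rot: [0.741, 0.672, 0.0, 0.0]
ft_force: [-0.3, -0.6, 0.9]
width: 0.0006
grip_force: 0.0
time: 9.8
ee_pos: [0.4625, -0.3837, 0.2003]
eef_rot: [0.708, 0.706, 0.0, 0.0]
ft_force: [-0.3, 0.9, -0.4]
width: -0.0001
grip_force: 0.0
tcp (np.float64(210.2), np.float64(0.138)) [ 0.462 -0.384  0.2  ] [-0.3  0.9 -0.4] j [ 1.    0.33 -0.48  1.54  0.15  1.31  0.5 ]
scene [(9.5, 0.151, 23), (69.1, 0.151, 27), (129.5, 0.151, 24), (189.6, 0.151, 29), (250.1, 0.152, 23), (309.6, 0.151, 24)]
  top78 (np.float64(160.0), np.float64(0.078)) 204
side [(9.9, 0.151, 33), (70.0, 0.15, 18), (129.5, 0.152, 21), (189.0, 0.15, 41), (249.3, 0.15, 46), (309.8, 0.15, 41)]
  top78 (np.float64(159.5), np.float64(0.078)) 249
  top78 (np.float64(280.6), np.float64(0.076)) 261
wrist [(10.0, 0.144, 123), (189.0, 0.151, 166), (248.9, 0.149, 141), (309.4, 0.148, 171)]
  top78 (np.float64(158.4), np.float64(0.081)) 2483
  top78 (np.float64(264.6), np.float64(0.059)) 203
```

View pics/w4.png

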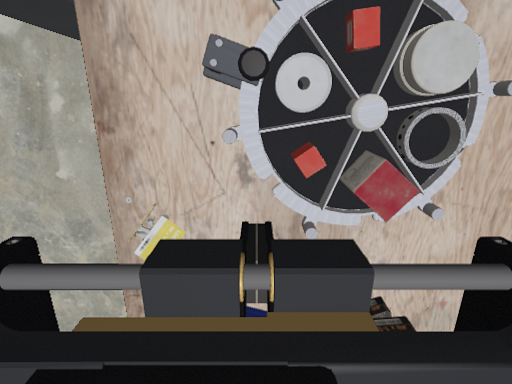

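The wrist view shows the spool (303,82) right behind the knob (254,63). The studs put the bay at 159.6°, within the pin's 3°. I measure the knob and the axis in this view.

```bash
python3 - <<'E'
from m import *
c=cam('wrist'); W=cloud(c)
m=(W[...,2]>.088)&(W[...,2]<.1)&(np.hypot(W[...,0]-.46,W[...,1]+.271)<.03)
v,u=np.nonzero(m); k=pt(c,u.mean(),v.mean(),z=.096); print(m.sum(),u.mean(),v.mean(),k,np.median(W[m],0))
h=pt(c,369,112,z=.056); print('hub',h); d=k-h; print(np.degrees(np.arctan2(d[1],d[0])),np.hypot(*d[:2]))
e=monitor.read_state()['ee_pos']; print('shift units',(k-e)/.025)
E
```

```text
842 253.58907363420428 62.90736342042755 [ 0.45995066 -0.27015084  0.096     ] [ 0.46024803 -0.27009264  0.09485457]
hub [ 0.57927923 -0.31264798  0.056     ]
160.39738184693962 0.12667010275815688
shift units [-0.10413594  4.52087809 -4.16305408]
```

```bash
python3 -m crank '{"steps":[[[-0.1,0.75,0],[0,0,0]],[[0,0.75,0],[0,0,0]],[[0,0.75,0],[0,0,0]],[[0,0.75,0],[0,0,0]],[[0,0.75,0],[0,0,0]],[[0,0.77,0],[0,0,0]],[[0,0,-0.8],[0,0,0]],[[0,0,-0.8],[0,0,0]],[[0,0,-0.8],[0,0,0]],[[0,0,-0.8],[0,0,0]]]}'
python3 -m crank '{"steps":[[[0,0,-0.5],[0,0,0]],[[0,0,0],[0,0,0]],[[0,0,0],[0,0,0]],[[0,0,-0.2],[0,0,0]],[[0,0,-0.2],[0,0,0]],[[0,0,-0.1],[0,0,0]],[[0,0,0],[0,0,0]],[[0,0,0],[0,0,0]]]}'
```

```text
time: 10.88
ee_pos: [0.4596, -0.2705, 0.1194]
eef_rot: [0.708, 0.706, 0.0, 0.0]
ft_force: [-0.1, 0.0, 0.1]
width: 0.0001
grip_force: 0.0
time: 11.55
ee_pos: [0.4592, -0.271, 0.0952]
eef_rot: [0.708, 0.706, 0.0, 0.0]
ft_force: [-0.2, 0.5, -0.1]
width: 0.0001
grip_force: 0.0
```

```bash
python3 -m crank '{"steps":[[[0,0,-0.1],[0,0,0]],[[0,0,-0.1],[0,0,0]],[[0,0,-0.1],[0,0,0]],[[0,0,-0.1],[0,0,0]],[[0,0,0],[0,0,0]],[[0,0,0],[0,0,0]]]}'
python3 -m crank '{"steps":[[[0,0,-0.1],[0,0,0]],[[0,0,-0.1],[0,0,0]],[[0,0,-0.1],[0,0,0]],[[0,0,0],[0,0,0]],[[0,0,0],[0,0,0]]]}'
```

```text
time: 12.05
ee_pos: [0.459, -0.2709, 0.0847]
eef_rot: [0.708, 0.706, -0.0, -0.0]
ft_force: [0.3, 0.1, -0.5]
width: 0.0006
grip_force: 0.0
time: 12.47
ee_pos: [0.4594, -0.2711, 0.0784]
eef_rot: [0.708, 0.706, -0.0, 0.0]
ft_force: [-4.7, 2.0, 12.7]
width: 0.0005
grip_force: 6.2
```

```bash
python3 ang.py | grep -v wrist; python3 - <<'E'
from h import *
for n in('scene','side'):
    c=cam(n); cv2.imwrite(f'pics/{n}5.png',c['pixels'])
a,b=[cv2.resize(cv2.imread(f'pics/{n}5.png')[y:y+80,x:x+80],(400,400),interpolation=2) for n,x,y in(('scene',250,160),('side',200,170))]
cv2.imwrite('pics/n5.png',np.hstack([a,b]))
E
```

```text
tcp (np.float64(160.7), np.float64(0.13)) [ 0.459 -0.271  0.078] [-4.7  2.  12.7] j [ 0.91  0.31 -0.53  1.84  0.18  1.03  0.3 ]
scene [(9.3, 0.152, 21), (69.3, 0.151, 29), (129.5, 0.151, 25), (249.8, 0.152, 26)]
side [(10.0, 0.151, 33), (69.4, 0.152, 24), (189.0, 0.15, 40), (249.4, 0.15, 46), (309.6, 0.15, 44)]
  top78 (np.float64(158.3), np.float64(0.08)) 278
  top78 (np.float64(279.9), np.float64(0.077)) 246
  top78 (np.float64(147.5), np.float64(0.087)) 1412
```

View pics/n5.png

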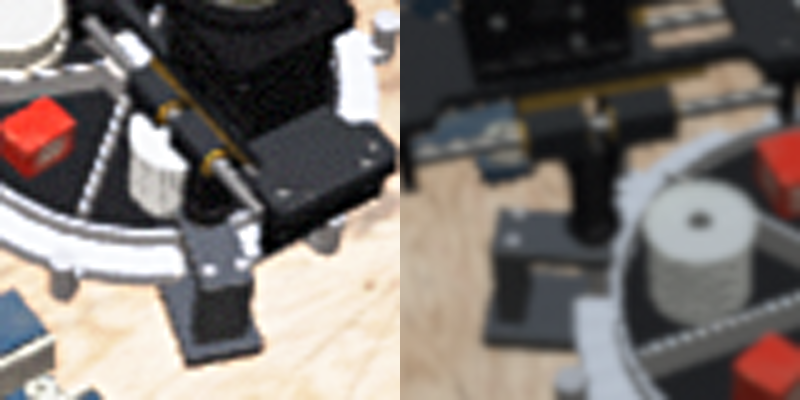

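The views show the fingers standing on the knob, which is now right down at the arm, and the spool untouched. I press a little further, then retreat and check.

```bash
python3 -m crank '{"steps":[[[0,0,-0.05],[0,0,0]],[[0,0,-0.05],[0,0,0]],[[0,0,0],[0,0,0]],[[0,0,0],[0,0,0]]]}'
python3 -m crank '{"steps":[[[0,0,0.4],[0,0,0]],[[0,0,0.8],[0,0,0]],[[0,0,0.8],[0,0,0]],[[0,0,0.8],[0,0,0]],[[0,0,0.8],[0,0,0]],[[0,0,0.8],[0,0,0]],[[0,0,0.6],[0,0,0]],[[0,-0.8,0],[0,0,0]],[[0,-0.8,0],[0,0,0]],[[0,-0.8,0],[0,0,0]]]}'
python3 -m crank '{"steps":[[[0,-0.8,0],[0,0,0]],[[0,-0.8,0],[0,0,0]],[[0,-0.5,0],[0,0,0]],[[0,0,0],[0,0,0]],[[0,0,0],[0,0,0]],[[0,0,0],[0,0,0]]]}'
python3 ang.py; python3 - <<'E'
from m import *
for n,o in (('scene',(.0035,-.004)),('side',(.001,.0067)),('wrist',(0,0))):
    c=cam(n); W=cloud(c)+[*o,0]
    m=(W[...,2]>.03)&(W[...,2]<.12)&(np.hypot(W[...,0]-.46,W[...,1]+.271)<.01)&(c['pixels'].max(-1)<70)
    print(n,m.sum(),'knob z',np.percentile(W[m][:,2],[20,50,80]).round(4))
E
```

```text
time: 13.05
ee_pos: [0.4597, -0.2713, 0.0781]
eef_rot: [0.708, 0.706, -0.0, 0.001]
ft_force: [-13.5, 6.7, 35.8]
width: 0.0005
grip_force: 18.2
time: 13.88
ee_pos: [0.4593, -0.3318, 0.2002]
eef_rot: [0.708, 0.706, -0.0, 0.0]
ft_force: [0.2, -0.9, 0.4]
width: 0.0004
grip_force: 0.0
time: 14.38
ee_pos: [0.4597, -0.3821, 0.1999]
eef_rot: [0.708, 0.706, 0.0, -0.0]
ft_force: [0.2, 1.1, -0.5]
width: 0.0002
grip_force: 0.0
tcp (np.float64(209.1), np.float64(0.14)) [ 0.46  -0.382  0.2  ] [ 0.2  1.1 -0.5] j [ 1.    0.32 -0.48  1.55  0.15  1.31  0.51]
scene [(9.4, 0.152, 22), (69.0, 0.151, 27), (129.5, 0.151, 25), (189.9, 0.151, 28), (249.9, 0.152, 25), (309.6, 0.152, 21)]
  top78 (np.float64(159.7), np.float64(0.079)) 211
side [(10.1, 0.151, 31), (70.6, 0.151, 12), (189.0, 0.15, 40), (249.4, 0.15, 46), (309.8, 0.15, 41)]
  top78 (np.float64(159.0), np.float64(0.079)) 259
  top78 (np.float64(279.8), np.float64(0.078)) 223
wrist [(10.2, 0.142, 81), (189.0, 0.151, 164), (248.8, 0.149, 141), (309.4, 0.148, 167)]
  top78 (np.float64(158.4), np.float64(0.081)) 2477
  top78 (np.float64(264.8), np.float64(0.059)) 221
scene 43 knob z [0.0744 0.0773 0.0788]
side 65 knob z [0.0644 0.075  0.0759]
wrist 30 knob z [0.0763 0.0768 0.0774]
```

The knob top reads 77–78 mm, which is home, and the tray and spool are in place. The robot is clear, so I hand in.

```bash
python3 -c "
from bench import ticket
print(ticket.close_job())"
```

```text
the job is handed in; nothing more can be done
None
```

I turned the tray about 123° by one stud to bring the spool's bay to the front, then pressed the index pin home (knob top at 77–78 mm), retracted the arm clear, and handed the job in at about 15 s; the hand-in gave no verdict.

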